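# Slide the drilled plate out over the end of the riveting rest

## Task

On the raised aluminium riveting rest lie two dark steel plates of the same size: push the one with holes back until its long edge is flush against the fence, and slide it along the ledge, away from the plain one, until the two small holes at its outer end are wholly clear of the rest's end so that rivets can be set through them. Leave it flat, still flush with the fence, with at least two thirds of its length on the rest. Only push it, do not pick it up, and leave the plain plate and everything else where they are.

Things in the scene. Friction and masses are not known exactly. Their poses are not given: they have to be found in the camera images.
- rest: Fixed riveting rest: slotted aluminium profile 120 mm wide (its x), 500 mm long (its y), flat top (the ledge) 90 mm above the bench, on two legs, both ends open underneath. Three 8 mm slots run lengthwise in the top, at x = -40, 0, +40 mm. Origin: middle of its footprint, at bench height; x points to the fence, away from the robot, y to the left along the ledge, z up. Turned up to 9 degrees either way.
- fence (a point): Middle of the foot of the fence's face, at ledge height (60 mm along x from the middle of the ledge). The fence is a fixed steel flat bar 4 mm thick along the whole far side of the ledge, standing 16 mm above it.
- end_left (a point): Middle of the top edge of the ledge's left sawn end (y = +250 mm on the rest). The ledge stops here; nothing stands in the way beyond it.
- end_right (a point): Middle of the top edge of the ledge's right sawn end (y = -250 mm on the rest), likewise open.
- plate: The loose dark steel plate with holes: 90 mm wide (its x), 140 mm long (its y), 6 mm thick, 0.4 to 0.65 kg, flat on the left or right half of the ledge, 10 to 40 mm off the fence, up to 7 degrees askew. Origin: centre of its underside; z up. One 46 mm hole in the middle, four 14 mm holes near the corners, centred 28 mm either side of the long middle line, 16 mm in from the short ends.
- blank: The plain plate, without holes: otherwise the same size and colour, lying on the other half of the ledge, with a gap of about 80 mm or more between the two. Origin: centre of its underside. To be left alone.
- riveter: Hand riveter, steel with black grips, 270 mm long, 36 mm high, lying on the bench between the robot and the rest. Origin: under its middle, at bench height.
- tin: Open round aluminium tin of rivets, 56 mm across, 42 mm high, standing on the bench between the robot and the rest. Origin: centre of its underside.
- screwdriver: Black-handled screwdriver, 210 mm long, 26 mm high, lying on the bench beyond the rest. Origin: under its middle.
- tape: Roll of pale tape, 90 mm across, 24 mm high, lying on the bench beyond the rest. Origin: centre of its underside.
- spraycan: Spray can, 52 mm across, 150 mm high, standing to the right of the rest. Origin: centre of its underside.
- drill: Cordless drill, blue and black, standing on its battery to the left of the rest, 200 mm high. Origin: centre of the battery's underside.

How it is judged (in metres and radians):
At the end, for the whole second after the job is handed in: The drilled plate lies flat and still on the ledge, its long edge within 5 mm of the fence and square to it within 0.06 rad, one end hanging 25 to 50 mm past the rest's end (outer holes clear, about two thirds supported); the plain plate is within 20 mm of where it lay ((y of plate in the frame of rest between 0.205 and 0.23 m or y of plate in the frame of rest between -0.23 and -0.205 m) and x of plate in the frame of rest above 0.01 m and angle between the y axis of plate and the y axis of rest, either way round below 0.06 rad and z of plate in the frame of rest between 0.087 and 0.093 m and angle between plate's own z axis and vertical below 0.04 rad and linear speed of plate below 0.01 m/s and distance of blank from where it was at the start of the episode below 0.02 m); the robot touches nothing.
It fails at once if the drilled plate is lifted off the ledge, tipped or dropped (z of plate in the frame of rest above 0.099 m or z of plate in the frame of rest below 0.082 m or angle between plate's own z axis and vertical above 0.12 rad).
It fails at once if the plain plate is shifted by more than 20 mm (distance of blank from where it was at the start of the episode above 0.02 m).
It fails at once if a bystander on the bench is shifted by more than 30 mm (distance of any of riveter, tin, screwdriver, tape, spraycan, drill from where it was at the start of the episode above 0.03 m).
It also fails if it takes over 54 s, if anything falls off the work surface, if the arm or the gripper's body presses on something with over 40 N, if the wrist force passes 120 N, or if a joint passes its speed limit or range.

## Robot

A 6-joint arm with a two-finger parallel gripper is mounted at the origin on the work surface. World frame = base frame: x ahead of the robot, y to its left, z up, the work surface at z = 0. Lengths are in mm, angles in rad, forces in N, time in s.
With the tool pointing down it reaches from about 400 to 925 mm from the base axis. Payload 12.5 kg.
Tool frame: the origin (TCP) lies at the very end of the fingers, on their centre line; the grasp point (between the pads) lies 19 mm behind it; z points along the fingers, y is the line along which they close (so a half turn about z gives the same grasp; the last joint's range is limited). The gripper opens to 95 mm and grips with 3 to 60 N. Pads are 20 mm wide; open, the fingers measure 119 mm over their backs; the gripper's body (75 mm by 180 mm) begins 59 mm behind the grasp point.
Start: joints at [-1.288, 0.491, 1.559, -0, 1.092, -0.106], TCP at [236.948, -578.362, 214.661] pointing down, gripper open.
Joint ranges: [-3.1, 3.1], [-0.84, 2.19], [0.05, 2.79], [-1.13, 4.28], [0.06, 2.93], [-2.69, 2.69]. Speed limits (rad/s): [2.22, 2.22, 2.79, 3.14, 3.14, 3.14].

## Interface

Orientations are given as [roll, pitch, yaw] about the fixed x, y, z axes, in that order (R = Rz(yaw) Ry(pitch) Rx(roll)).
In Python, from cell import * gives the robot as it stands.
- The arm moves only by the tool step_arm, never from a script. Its argument "plan" is a list of rows, each an object of numbers: "x", "y", "z": the shift along the tool's x, y, z in units of 25 mm (1.0 is 25 mm); "rx", "ry", "rz": the turn, a rotation vector about the tool's x, y, z in units of 0.1 rad (1.0 is 0.1 rad). In form: [{"x": .., "y": .., "z": .., "rx": .., "ry": .., "rz": ..}, ...]. A call has exactly 10 rows; each row shifts and turns the commanded pose from where the row before left it, along the tool's axes as they then stand; what a row does not reach is not made up. A row lasts 1/12 s, in which the tool goes at most 41.7 mm and 7.16 degrees, less where a joint would pass 70% of its speed; a pose out of reach is approached as far as the arm can. A call with a number of a shift or a turn outside -1 to 1 is refused whole. A call with a gripper value outside its range is refused whole. "jaw" is the closure, from -1 (fully open) to 1 (shut), so that 0 is half open, set as the call begins (left out, the last holds). The fingers move at their own pace and stop on an object; the grip force is fixed at half the most. Time passes only in rows, so rows that do not move let the fingers close, or fill a call up. It gives the time, the measured TCP pose, the force, the opening and the grip force at its end, in the units of the state.
- state(): the state, without advancing time (a new reading comes with each control period).
- read_camera(name): name is "scene" or "top"; returns a dict with "image" (480x640x3 uint8, red, green, blue), "depth" (480x640 float32, mm along the optical axis (not along the pixel's ray), 0 where there is no reading), "vfov" (degrees; the focal length in pixels is half the picture's height over the tangent of half this angle, whatever the lens; pixels are square), "cx", "cy" (the principal point, pixels), "R" (3x3) and "t" (3): a world point X has camera coordinates R X + t. Camera axes: x right, y down, z forward; pixel columns grow to the right and rows downward; lengths in mm; the calibration is good to about 2 mm. A picture is of the moment at which its call begins.
- job_done(): hands the job in; it is judged then, once.
The state is a dict: "t": time; "joints": joint angles; "qvel": joint speeds; "tau": joint torques, N m; "eef_pos": TCP position; "tcp_rot": TCP orientation; "ft_force": force on the tool from outside, world axes, zero at the start; "moment": the same for the moment, N m; "opening": opening from 0.0 (shut) to 1.0 (fully open); "grip_force": force on a finger pad.
Only numpy, scipy, OpenCV 4.12 (cv2) and the standard library are available. Lean on these libraries where they do the work, as an engineer would, in place of code of your own. Each camera call takes 0.05 s, during which the arm holds its last target. There are 200 camera calls.

## Working session

There is one attempt and no reset: what is moved stays moved. The work goes in short steps, Python scripts to look and compute and a tool call to move; the robot and the scene stay as the last step left them, time stands still between calls to the robot, and variables do not carry over. Pictures are saved under pics/ and viewed, at most 10 in all, crops included, and the job is handed in when it is done.

Besides the shell and the picture viewer there is one more tool, called after "Emit:" in YAML: its name, and indented under it one key for each argument. step_arm: Moves the arm, as the interface text tells. Shifts and turns lie within -1 to 1; 1 stands for 25 mm of shift or 0.1 rad of turn. Its arguments: {"type":"object","properties":{"plan":{"type":"array","items":{"type":"object","properties":{"x":{"type":"number"},"y":{"type":"number"},"z":{"type":"number"},"rx":{"type":"number"},"ry":{"type":"number"},"rz":{"type":"number"}}}},"jaw":{"type":"number"}},"required":["plan"]}

```bash
mkdir -p pics
cat > h.py <<'E'
from cell import *
import numpy as np, cv2
def cam(n):
    c=read_camera(n); c['f']=240/np.tan(np.radians(c['vfov']/2)); return c
def p3(c,u,v,z=None):
    d=np.array([(u-c['cx'])/c['f'],(v-c['cy'])/c['f'],1.])
    R=np.array(c['R']);t=np.array(c['t'])
    o=-R.T@t; w=R.T@d
    s=c['depth'][int(round(v)),int(round(u))] if z is None else (z-o[2])/w[2]
    return o+w*s
E
python3 - <<'E'
from h import *
for n in('top','scene'):
    c=cam(n); cv2.imwrite(f'pics/{n}0.png',c['image'][:,:,::-1]); print(n,c['vfov'],c['cx'],c['cy'],-np.array(c['R']).T@c['t'])
print(state())
E
```

```text
top 46.991760844607455 318.46847470216954 229.6337669701124 [ 311.7942647    36.06218869 1575.4669223 ]
scene 46.23054575668394 329.0557537785376 241.22763601044383 [1140.28148708 -685.72909441 1408.07237155]
{'t': 0.1, 'joints': array([-1.28762302e+00,  4.91453612e-01,  1.55935585e+00,  2.74109376e-05,
        1.09168213e+00, -1.05602094e-01]), 'qvel': array([-0.00141795, -0.00243622, -0.00095256,  0.00097804, -0.00021617,
       -0.00057682]), 'tau': array([ 3.62025989e-03, -6.13621902e+01, -2.58604646e+01,  6.94543286e-02,
        4.70086711e-02, -5.25947780e-05]), 'eef_pos': array([ 236.88119105, -578.16093484,  214.15980151]), 'tcp_rot': array([-3.14070128e+00, -1.18931507e-04,  3.88762698e-01]), 'ft_force': array([0.1336045 , 0.52766998, 0.46574891]), 'moment': array([0.0182778 , 0.00535698, 0.02636532]), 'grip_force': 0.0, 'opening': 0.9984655174342755}
```

View pics/top0.png

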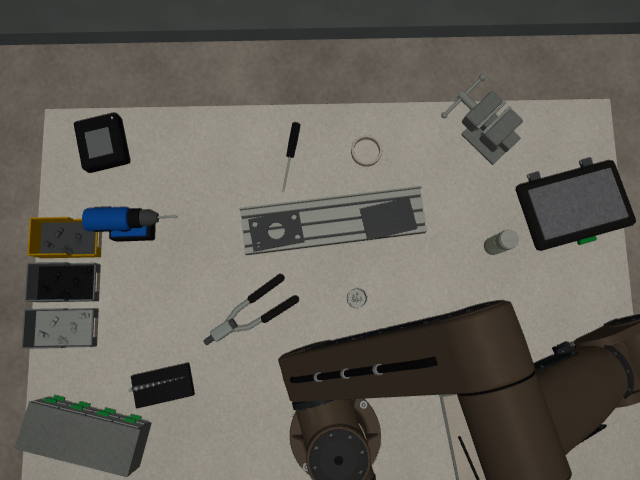

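View pics/scene0.png

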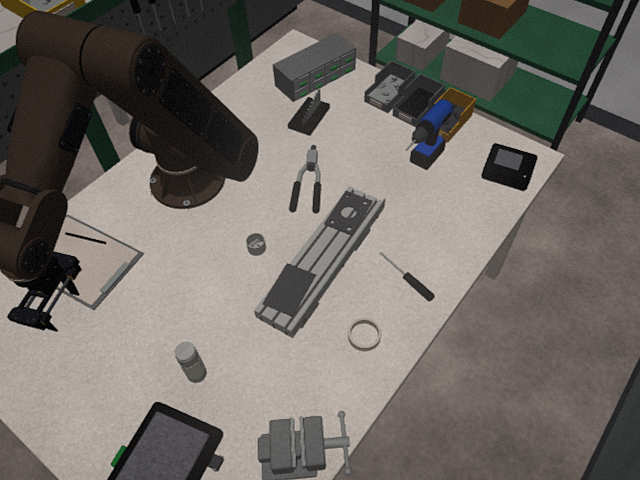

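The top view shows the rest at about (240-426, 187-254). The drilled plate is at the left, with its large hole at (277,232), and the plain plate is at the right, around (390,218). The drill chuck tip, near (177,217), is left of the rest. I'll enlarge this area next.

Run:
```python
from h import *
c=cam('top'); im=c['image'][180:262,235:435,::-1]
cv2.imwrite('pics/crop1.png',cv2.resize(im,None,fx=4,fy=4,interpolation=cv2.INTER_CUBIC))
```

```text
(no output)
```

View pics/crop1.png

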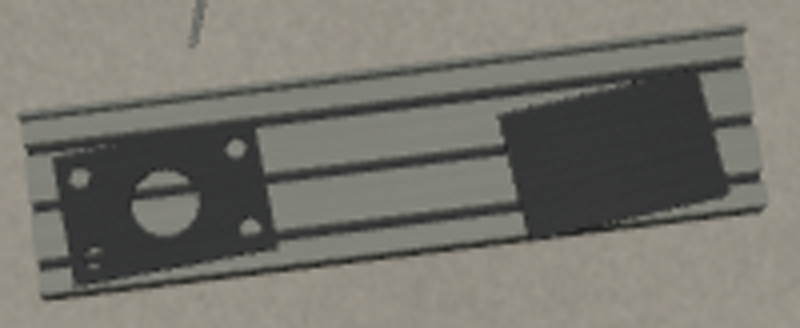

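Crop corners of the drilled plate: (53,157), (256,125), (277,247), (75,285). The near edge of the rest runs (43,298) to (766,209). Its far side runs (20,117) to (745,28).

Run:
```python
from h import *
c=cam('top')
g=lambda x,y,z:p3(c,(x+.5)/4-.5+235,(y+.5)/4-.5+180,z)
P=[g(*p,96) for p in[(53,157),(256,125),(277,247),(75,285)]]
N=[g(*p,90) for p in[(43,298),(766,209)]]
F=[g(*p,106) for p in[(20,116),(745,27)]]
S=[g(*p,90) for p in[(30,150),(37,207),(43,265),(743,65),(750,121),(757,178)]]
B=[g(*p,96) for p in[(498,117),(697,70),(729,190),(528,238)]]
for n,a in zip('PNFSB',(P,N,F,S,B)): print(n,np.round(a,0)[:,:2].tolist())
d=sum((S[i]-S[i+3])[:2] for i in range(3)); y=d/np.linalg.norm(d); x=np.array([y[1],-y[0]])
m=np.mean(S,0)[:2]; print('yaw',np.arctan2(-y[0]*1,y[1]),'len',np.linalg.norm(d)/3,'mid',m)
for n,a in zip('PNFSB',(P,N,F,S,B)): print(n,[(round((q[:2]-m)@x,1),round((q[:2]-m)@y,1)) for q in a])
h=g(166,203,96)[:2]; print('hole',h,(h-m)@x,(h-m)@y)
# heights
for n,(u,v) in dict(ledge=(320,222),plate=(262,240),drill=(150,217),can=(500,242),drilltip=(175,217)).items(): print(n,np.round(p3(c,u,v)))
```

```text
P [[585.0, 224.0], [604.0, 86.0], [520.0, 72.0], [497.0, 209.0]]
N [[489.0, 231.0], [541.0, -261.0]]
F [[612.0, 245.0], [665.0, -249.0]]
S [[591.0, 241.0], [551.0, 236.0], [512.0, 231.0], [642.0, -250.0], [602.0, -253.0], [563.0, -256.0]]
B [[607.0, -80.0], [637.0, -217.0], [554.0, -235.0], [523.0, -98.0]]
yaw 0.10376945401810632 len 491.2730590503208 mid [576.80522118  -8.44145276]
P [(np.float64(32.0), np.float64(230.4)), (np.float64(37.3), np.float64(90.7)), (np.float64(-47.9), np.float64(86.3)), (np.float64(-57.1), np.float64(224.6))]
N [(np.float64(-62.5), np.float64(247.6)), (np.float64(-61.6), np.float64(-247.2))]
F [(np.float64(60.9), np.float64(248.7)), (np.float64(62.4), np.float64(-248.8))]
S [(np.float64(40.0), np.float64(246.2)), (np.float64(0.1), np.float64(245.4)), (np.float64(-40.0), np.float64(245.3)), (np.float64(39.5), np.float64(-246.8)), (np.float64(0.1), np.float64(-245.7)), (np.float64(-39.7), np.float64(-244.4))]
B [(np.float64(22.7), np.float64(-74.0)), (np.float64(38.7), np.float64(-213.7)), (np.float64(-46.4), np.float64(-223.0)), (np.float64(-62.5), np.float64(-83.1))]
hole [551.67995843 147.31049859] -8.85680405929952 157.51668546572665
ledge [576.  28.  80.]
plate [526. 186.  98.]
drill [577. 462. 188.]
can [ 503. -442.  143.]
drilltip [581. 405. 164.]
```

Emit:
step_arm:
  plan:
    - {"rz": 0.95}
    - {"rz": 0.95}
    - {"rz": 0.95}
    - {"x": 0.7, "y": -1}
    - {"x": 0.7, "y": -1}
    - {"x": 0.7, "y": -1}
    - {"x": 0.7, "y": -1}
    - {"x": 0.7, "y": -1}
    - {"x": 0.7, "y": -1}
    - {"x": 0.7, "y": -1}
  jaw: -1

```text
schema error: expected keys x, y, z, rx, ry, rz
```

Emit:
step_arm:
  plan:
    - {"x": 0.7, "y": -1}
    - {"x": 0.7, "y": -1}
    - {"x": 0.7, "y": -1}
    - {"x": 0.7, "y": -1}
    - {"x": 0.7, "y": -1}
    - {"x": 0.7, "y": -1}
    - {"x": 0.7, "y": -1}
    - {"x": 0.7, "y": -1}
    - {"x": 0.7, "y": -1}
    - {"x": 0.7, "y": -1}

```text
schema error: expected keys x, y, z, rx, ry, rz
```

Emit:
step_arm:
  plan:
    - {"y": -1}
    - {"y": -1}
    - {"y": -1}
    - {"y": -1}
    - {"y": -1}
    - {"y": -1}
    - {"y": -1}
    - {"y": -1}
    - {"y": -1}
    - {"y": -1}

```text
schema error: expected keys x, y, z, rx, ry, rz
```

Emit:
step_arm:
  plan:
    - {"x": 0, "y": 0, "z": 0, "rx": 0, "ry": 0, "rz": 0.95}
    - {"x": 0, "y": 0, "z": 0, "rx": 0, "ry": 0, "rz": 0.95}
    - {"x": 0, "y": 0, "z": 0, "rx": 0, "ry": 0, "rz": 0.95}
    - {"x": 0.7, "y": -1, "z": 0, "rx": 0, "ry": 0, "rz": 0}
    - {"x": 0.7, "y": -1, "z": 0, "rx": 0, "ry": 0, "rz": 0}
    - {"x": 0.7, "y": -1, "z": 0, "rx": 0, "ry": 0, "rz": 0}
    - {"x": 0.7, "y": -1, "z": 0, "rx": 0, "ry": 0, "rz": 0}
    - {"x": 0.7, "y": -1, "z": 0, "rx": 0, "ry": 0, "rz": 0}
    - {"x": 0.7, "y": -1, "z": 0, "rx": 0, "ry": 0, "rz": 0}
    - {"x": 0.7, "y": -1, "z": 0, "rx": 0, "ry": 0, "rz": 0}
  jaw: -1

```text
t: 1.03
eef_pos: [341.1, -390.2, 214.6]
tcp_rot: [-3.142, 0.0, 0.104]
ft_force: [1.2, -0.3, 0.8]
opening: 1.0
grip_force: 0.0
```

Emit:
step_arm:
  plan:
    - {"x": 0.7, "y": -1, "z": 0, "rx": 0, "ry": 0, "rz": 0}
    - {"x": 0.7, "y": -1, "z": 0, "rx": 0, "ry": 0, "rz": 0}
    - {"x": 0.7, "y": -1, "z": 0, "rx": 0, "ry": 0, "rz": 0}
    - {"x": 0.7, "y": -1, "z": 0, "rx": 0, "ry": 0, "rz": 0}
    - {"x": 0.7, "y": -1, "z": 0, "rx": 0, "ry": 0, "rz": 0}
    - {"x": 0.7, "y": -1, "z": 0, "rx": 0, "ry": 0, "rz": 0}
    - {"x": 0.7, "y": -1, "z": 0, "rx": 0, "ry": 0, "rz": 0}
    - {"x": 0.7, "y": -1, "z": 0, "rx": 0, "ry": 0, "rz": 0}
    - {"x": 0.7, "y": -1, "z": 0, "rx": 0, "ry": 0, "rz": 0}
    - {"x": 0.7, "y": -1, "z": 0, "rx": 0, "ry": 0, "rz": 0}

```text
t: 1.87
eef_pos: [489.3, -123.4, 214.7]
tcp_rot: [3.141, -0.0, 0.104]
ft_force: [-0.2, -0.7, 0.6]
opening: 1.001
grip_force: 0.0
```

Emit:
step_arm:
  plan:
    - {"x": 0, "y": -1, "z": 0, "rx": 0, "ry": 0, "rz": 0}
    - {"x": 0, "y": -1, "z": 0, "rx": 0, "ry": 0, "rz": 0}
    - {"x": 0, "y": -1, "z": 0, "rx": 0, "ry": 0, "rz": 0}
    - {"x": 0, "y": -1, "z": 0, "rx": 0, "ry": 0, "rz": 0}
    - {"x": 0, "y": -1, "z": 0, "rx": 0, "ry": 0, "rz": 0}
    - {"x": 0, "y": -1, "z": 0, "rx": 0, "ry": 0, "rz": 0}
    - {"x": 0, "y": -1, "z": 0, "rx": 0, "ry": 0, "rz": 0}
    - {"x": 0, "y": -1, "z": 0, "rx": 0, "ry": 0, "rz": 0}
    - {"x": 0, "y": -1, "z": 0, "rx": 0, "ry": 0, "rz": 0}
    - {"x": 0, "y": 0, "z": 0, "rx": 0, "ry": 0, "rz": 0}

```text
t: 2.7
eef_pos: [464.9, 101.9, 214.6]
tcp_rot: [-3.141, 0.0, 0.106]
ft_force: [-0.6, -0.0, -0.8]
opening: 0.997
grip_force: 0.0
```

Emit:
step_arm:
  plan:
    - {"x": 0, "y": -0.72, "z": 0.4, "rx": 0, "ry": 0, "rz": 0}
    - {"x": 0, "y": -0.72, "z": 0.8, "rx": 0, "ry": 0, "rz": 0}
    - {"x": 0, "y": 0, "z": 0.8, "rx": 0, "ry": 0, "rz": 0}
    - {"x": 0, "y": 0, "z": 0.8, "rx": 0, "ry": 0, "rz": 0}
    - {"x": 0, "y": 0, "z": 0.8, "rx": 0, "ry": 0, "rz": 0}
    - {"x": 0, "y": 0, "z": 0.8, "rx": 0, "ry": 0, "rz": 0}
    - {"x": 0, "y": 0, "z": 0.48, "rx": 0, "ry": 0, "rz": 0}
    - {"x": 0.3, "y": 0, "z": 0, "rx": 0, "ry": 0, "rz": 0}
    - {"x": 0.3, "y": 0, "z": 0, "rx": 0, "ry": 0, "rz": 0}
    - {"x": 0, "y": 0, "z": 0, "rx": 0, "ry": 0, "rz": 0}

```text
t: 3.53
eef_pos: [479.0, 136.3, 93.4]
tcp_rot: [-3.142, -0.002, 0.103]
ft_force: [-0.3, -0.2, -0.7]
opening: 1.002
grip_force: 0.0
```

Run:
```python
from h import *
s=state(); print(s['eef_pos'],s['ft_force'])
c=cam('scene'); im=c['image'][170:345,245:400,::-1]
cv2.imwrite('pics/s1.png',cv2.resize(im,None,fx=3.4,fy=3.4,interpolation=cv2.INTER_CUBIC))
```

```text
[479.0134632  136.33533035  93.42130756] [-0.27620939 -0.19016894 -0.65212694]
```

View pics/s1.png

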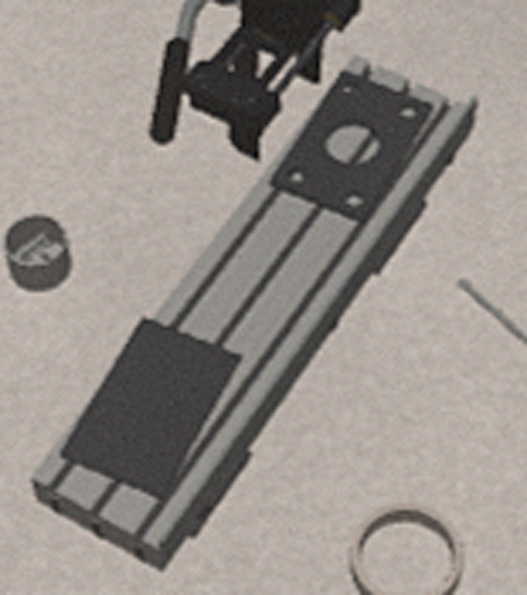

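The fingers are beside the near edge of the drilled plate, which is at crop (355,145), and clear of everything else. Next I'll push toward the fence slowly.

Emit:
step_arm:
  plan:
    - {"x": 0.12, "y": 0, "z": 0.03, "rx": 0, "ry": 0, "rz": 0}
    - {"x": 0.12, "y": 0, "z": 0, "rx": 0, "ry": 0, "rz": 0}
    - {"x": 0.12, "y": 0, "z": 0, "rx": 0, "ry": 0, "rz": 0}
    - {"x": 0.12, "y": 0, "z": 0, "rx": 0, "ry": 0, "rz": 0}
    - {"x": 0.12, "y": 0, "z": 0, "rx": 0, "ry": 0, "rz": 0}
    - {"x": 0.12, "y": 0, "z": 0, "rx": 0, "ry": 0, "rz": 0}
    - {"x": 0.12, "y": 0, "z": 0, "rx": 0, "ry": 0, "rz": 0}
    - {"x": 0.12, "y": 0, "z": 0, "rx": 0, "ry": 0, "rz": 0}
    - {"x": 0.12, "y": 0, "z": 0, "rx": 0, "ry": 0, "rz": 0}
    - {"x": 0, "y": 0, "z": 0, "rx": 0, "ry": 0, "rz": 0}

```text
t: 4.42
eef_pos: [504.1, 139.1, 91.8]
tcp_rot: [3.141, -0.0, 0.104]
ft_force: [-1.3, 0.9, 1.9]
opening: 0.999
grip_force: 0.7
```

Emit:
step_arm:
  plan:
    - {"x": 0.08, "y": 0, "z": 0, "rx": 0, "ry": 0, "rz": 0}
    - {"x": 0.08, "y": 0, "z": 0, "rx": 0, "ry": 0, "rz": 0}
    - {"x": 0.08, "y": 0, "z": 0, "rx": 0, "ry": 0, "rz": 0}
    - {"x": 0.04, "y": 0, "z": 0, "rx": 0, "ry": 0, "rz": 0}
    - {"x": 0, "y": 0, "z": 0, "rx": 0, "ry": 0, "rz": 0}
    - {"x": 0, "y": 0, "z": 0, "rx": 0, "ry": 0, "rz": 0}
    - {"x": 0, "y": 0, "z": 0, "rx": 0, "ry": 0, "rz": 0}
    - {"x": 0, "y": 0, "z": 0, "rx": 0, "ry": 0, "rz": 0}
    - {"x": 0, "y": 0, "z": 0, "rx": 0, "ry": 0, "rz": 0}
    - {"x": 0, "y": 0, "z": 0, "rx": 0, "ry": 0, "rz": 0}

```text
t: 5.25
eef_pos: [510.9, 139.9, 92.0]
tcp_rot: [3.142, -0.001, 0.104]
ft_force: [-1.0, 0.0, 0.1]
opening: 0.999
grip_force: 0.0
```

Emit:
step_arm:
  plan:
    - {"x": 0.08, "y": 0, "z": 0, "rx": 0, "ry": 0, "rz": 0}
    - {"x": 0.08, "y": 0, "z": 0, "rx": 0, "ry": 0, "rz": 0}
    - {"x": 0.08, "y": 0, "z": 0, "rx": 0, "ry": 0, "rz": 0}
    - {"x": 0.08, "y": 0, "z": 0, "rx": 0, "ry": 0, "rz": 0}
    - {"x": 0, "y": 0, "z": 0, "rx": 0, "ry": 0, "rz": 0}
    - {"x": 0, "y": 0, "z": 0, "rx": 0, "ry": 0, "rz": 0}
    - {"x": 0, "y": 0, "z": 0, "rx": 0, "ry": 0, "rz": 0}
    - {"x": 0, "y": 0, "z": 0, "rx": 0, "ry": 0, "rz": 0}
    - {"x": 0, "y": 0, "z": 0, "rx": 0, "ry": 0, "rz": 0}
    - {"x": 0, "y": 0, "z": 0, "rx": 0, "ry": 0, "rz": 0}

```text
t: 6.08
eef_pos: [517.9, 140.6, 91.9]
tcp_rot: [3.141, 0.002, 0.104]
ft_force: [-4.8, -0.3, 2.8]
opening: 1.0
grip_force: 2.6
```

Run:
```python
from h import *
s=state(); print(s['eef_pos'],s['ft_force'])
c=cam('scene'); im=c['image'][170:270,290:400,::-1]
cv2.imwrite('pics/s2.png',cv2.resize(im,None,fx=6,fy=6,interpolation=cv2.INTER_CUBIC))
```

```text
[517.85446897 140.60734268  91.85686959] [-4.75539716 -0.2945432   2.77603964]
```

View pics/s2.png

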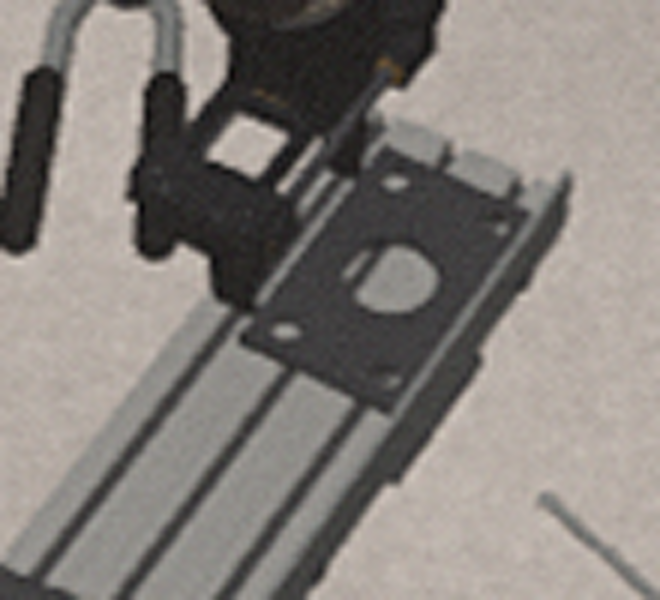

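The long edge now appears flush along the fence, with the right corner at (388,408) and the left corner at (525,215). I'll press slightly more, then back off and move round to the plate's right end with the jaws closed.

Emit:
step_arm:
  plan:
    - {"x": 0.06, "y": 0, "z": 0, "rx": 0, "ry": 0, "rz": 0}
    - {"x": 0.04, "y": 0, "z": 0, "rx": 0, "ry": 0, "rz": 0}
    - {"x": 0, "y": 0, "z": 0, "rx": 0, "ry": 0, "rz": 0}
    - {"x": 0, "y": 0, "z": 0, "rx": 0, "ry": 0, "rz": 0}
    - {"x": 0, "y": 0, "z": 0, "rx": 0, "ry": 0, "rz": 0}
    - {"x": 0, "y": 0, "z": 0, "rx": 0, "ry": 0, "rz": 0}
    - {"x": 0, "y": 0, "z": 0, "rx": 0, "ry": 0, "rz": 0}
    - {"x": 0, "y": 0, "z": 0, "rx": 0, "ry": 0, "rz": 0}
    - {"x": 0, "y": 0, "z": 0, "rx": 0, "ry": 0, "rz": 0}
    - {"x": 0, "y": 0, "z": 0, "rx": 0, "ry": 0, "rz": 0}

```text
t: 6.97
eef_pos: [518.1, 140.7, 91.7]
tcp_rot: [3.141, 0.006, 0.104]
ft_force: [-14.9, -2.1, 9.1]
opening: 1.0
grip_force: 7.5
```

Emit:
step_arm:
  plan:
    - {"x": -0.2, "y": 0, "z": 0, "rx": 0, "ry": 0, "rz": 0}
    - {"x": -0.4, "y": 0, "z": 0, "rx": 0, "ry": 0, "rz": 0}
    - {"x": 0, "y": 0, "z": -0.8, "rx": 0, "ry": 0, "rz": 0}
    - {"x": 0, "y": 0, "z": -0.8, "rx": 0, "ry": 0, "rz": 0}
    - {"x": 0, "y": 0.8, "z": 0, "rx": 0, "ry": 0, "rz": 0}
    - {"x": 0, "y": 0.8, "z": 0, "rx": 0, "ry": 0, "rz": 0}
    - {"x": 0, "y": 0.8, "z": 0, "rx": 0, "ry": 0, "rz": 0}
    - {"x": 0, "y": 0.8, "z": 0, "rx": 0, "ry": 0, "rz": 0}
    - {"x": 0, "y": 0.8, "z": 0, "rx": 0, "ry": 0, "rz": 0}
    - {"x": 0, "y": 0, "z": 0, "rx": 0, "ry": 0, "rz": 0}

```text
t: 7.8
eef_pos: [516.8, 37.5, 132.0]
tcp_rot: [3.141, -0.001, 0.102]
ft_force: [-0.3, 1.8, -1.0]
opening: 1.0
grip_force: 0.0
```

Emit:
step_arm:
  plan:
    - {"x": 0.7, "y": 0, "z": 0, "rx": 0, "ry": 0, "rz": 0}
    - {"x": 0.7, "y": 0, "z": 0, "rx": 0, "ry": 0, "rz": 0}
    - {"x": 0.7, "y": 0, "z": 0, "rx": 0, "ry": 0, "rz": 0}
    - {"x": 0.7, "y": 0, "z": 0, "rx": 0, "ry": 0, "rz": 0}
    - {"x": 0, "y": 0, "z": 0, "rx": 0, "ry": 0, "rz": 0}
    - {"x": 0, "y": 0, "z": 0, "rx": 0, "ry": 0, "rz": 0}
    - {"x": 0, "y": 0, "z": 0, "rx": 0, "ry": 0, "rz": 0}
    - {"x": 0, "y": 0, "z": 0, "rx": 0, "ry": 0, "rz": 0}
    - {"x": 0, "y": 0, "z": 0, "rx": 0, "ry": 0, "rz": 0}
    - {"x": 0, "y": 0, "z": 0, "rx": 0, "ry": 0, "rz": 0}
  jaw: 1

```text
t: 8.63
eef_pos: [585.6, 47.2, 132.1]
tcp_rot: [3.141, -0.0, 0.104]
ft_force: [-0.1, 0.7, -0.5]
opening: 0.356
grip_force: 0.0
```

Run:
```python
from h import *
s=state(); print(s['eef_pos'],s['ft_force'])
d=s['eef_pos'][:2]-[576.8,-8.4]; print('rest',d@[.9946,.1036],d@[-.1036,.9946])
c=cam('scene'); im=c['image'][170:270,290:400,::-1]
cv2.imwrite('pics/s3.png',cv2.resize(im,None,fx=6,fy=6,interpolation=cv2.INTER_CUBIC))
```

```text
[585.63902051  47.17700597 132.07547475] [-0.06724696  0.70260941 -0.5196983 ]
rest 14.549067620216306 54.36116761427561
```

View pics/s3.png

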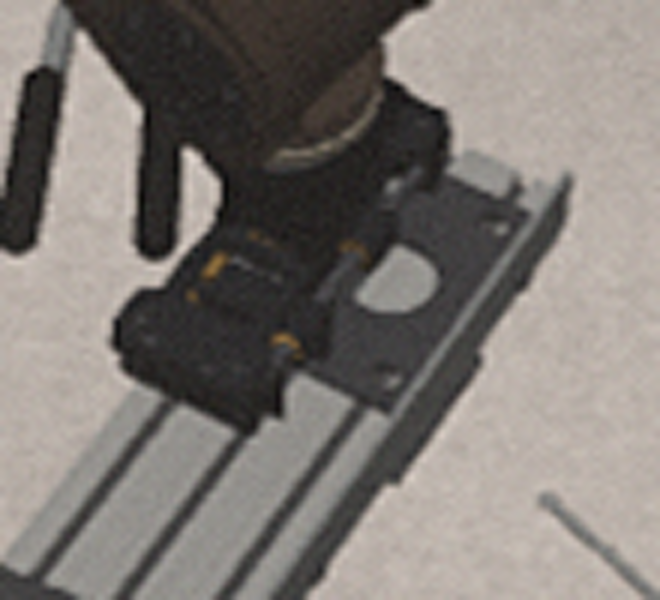

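The plate is flush: the push ended in a hard stop at 15 N. The gripper is to the right of the plate and above the ledge. I'll wait for the jaws to close, descend, and push left.

Emit:
step_arm:
  plan:
    - {"x": 0, "y": 0, "z": 0, "rx": 0, "ry": 0, "rz": 0}
    - {"x": 0, "y": 0, "z": 0, "rx": 0, "ry": 0, "rz": 0}
    - {"x": 0, "y": 0, "z": 0, "rx": 0, "ry": 0, "rz": 0}
    - {"x": 0, "y": 0, "z": 0, "rx": 0, "ry": 0, "rz": 0}
    - {"x": 0, "y": 0, "z": 0, "rx": 0, "ry": 0, "rz": 0}
    - {"x": 0, "y": 0, "z": 0.5, "rx": 0, "ry": 0, "rz": 0}
    - {"x": 0, "y": 0, "z": 0.5, "rx": 0, "ry": 0, "rz": 0}
    - {"x": 0, "y": 0, "z": 0.4, "rx": 0, "ry": 0, "rz": 0}
    - {"x": 0, "y": 0, "z": 0.2, "rx": 0, "ry": 0, "rz": 0}
    - {"x": 0, "y": 0, "z": 0, "rx": 0, "ry": 0, "rz": 0}

```text
t: 9.52
eef_pos: [585.8, 47.2, 91.0]
tcp_rot: [-3.142, 0.001, 0.104]
ft_force: [-0.3, -0.4, 0.4]
opening: 0.005
grip_force: 0.0
```

Emit:
step_arm:
  plan:
    - {"x": 0, "y": -0.25, "z": 0, "rx": 0, "ry": 0, "rz": 0}
    - {"x": 0, "y": -0.25, "z": 0, "rx": 0, "ry": 0, "rz": 0}
    - {"x": 0, "y": -0.2, "z": 0, "rx": 0, "ry": 0, "rz": 0}
    - {"x": 0, "y": -0.16, "z": 0, "rx": 0, "ry": 0, "rz": 0}
    - {"x": 0, "y": -0.16, "z": 0, "rx": 0, "ry": 0, "rz": 0}
    - {"x": 0, "y": -0.16, "z": 0, "rx": 0, "ry": 0, "rz": 0}
    - {"x": 0, "y": -0.16, "z": 0, "rx": 0, "ry": 0, "rz": 0}
    - {"x": 0, "y": -0.16, "z": 0, "rx": 0, "ry": 0, "rz": 0}
    - {"x": 0, "y": -0.16, "z": 0, "rx": 0, "ry": 0, "rz": 0}
    - {"x": 0, "y": -0.16, "z": 0, "rx": 0, "ry": 0, "rz": 0}

```text
t: 10.35
eef_pos: [581.4, 92.5, 92.0]
tcp_rot: [3.141, -0.0, 0.104]
ft_force: [-0.3, -5.4, 2.4]
opening: 0.002
grip_force: 2.6
```

Emit:
step_arm:
  plan:
    - {"x": 0, "y": -0.16, "z": 0, "rx": 0, "ry": 0, "rz": 0}
    - {"x": 0, "y": -0.16, "z": 0, "rx": 0, "ry": 0, "rz": 0}
    - {"x": 0, "y": -0.16, "z": 0, "rx": 0, "ry": 0, "rz": 0}
    - {"x": 0, "y": -0.12, "z": 0, "rx": 0, "ry": 0, "rz": 0}
    - {"x": 0, "y": -0.08, "z": 0, "rx": 0, "ry": 0, "rz": 0}
    - {"x": 0, "y": 0, "z": 0, "rx": 0, "ry": 0, "rz": 0}
    - {"x": 0, "y": 0, "z": 0, "rx": 0, "ry": 0, "rz": 0}
    - {"x": 0, "y": 0, "z": 0, "rx": 0, "ry": 0, "rz": 0}
    - {"x": 0, "y": 0, "z": 0, "rx": 0, "ry": 0, "rz": 0}
    - {"x": 0, "y": 0, "z": 0, "rx": 0, "ry": 0, "rz": 0}

```text
t: 11.18
eef_pos: [579.4, 109.5, 91.7]
tcp_rot: [-3.141, 0.0, 0.104]
ft_force: [-0.1, -0.7, -0.2]
opening: 0.007
grip_force: 0.0
```

Run:
```python
from h import *
s=state(); print(s['eef_pos'],s['ft_force'])
d=s['eef_pos'][:2]-[576.8,-8.4]; print('rest',d@[.9946,.1036],d@[-.1036,.9946])
c=cam('scene'); im=c['image'][165:265,290:400,::-1]
cv2.imwrite('pics/s4.png',cv2.resize(im,None,fx=6,fy=6,interpolation=cv2.INTER_CUBIC))
```

```text
[579.42061896 109.45003044  91.69438422] [-0.13293148 -0.7219967  -0.22712963]
rest 14.815730774425665 116.94214414848763
```

View pics/s4.png

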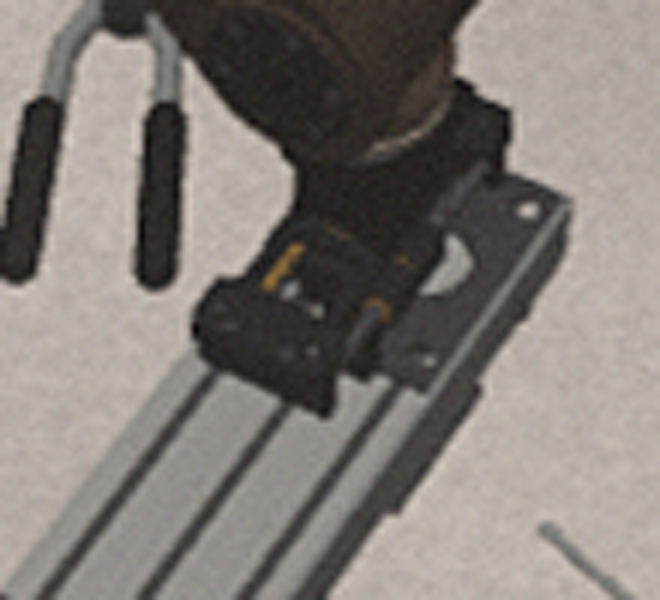

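The plate is sliding flush along the fence. Its far-side holes are at crop (530,210) and (428,360), and I'll measure from those.

Run:
```python
from h import *
c=cam('scene')
for n,q,z in(('hl',(530,210),96),('hr',(428,360),96),('fence end',(572,203),106),('rcorner',(430,391),96)):
    w=p3(c,(q[0]+.5)/6-.5+290,(q[1]+.5)/6-.5+165,z); d=w[:2]-[576.8,-8.4]; print(n,w.round(),d@[.9946,.1036],d@[-.1036,.9946])
```

```text
hl [594. 240.  96.] 42.93337539232479 244.81937893957544
hr [608. 133.  96.] 45.441978109571586 137.5554934306971
fence end [612. 249. 106.] 62.06064266511369 251.98603347181358
rcorner [619. 119.  96.] 55.44876199668329 121.92003202561004
```

Plate centre is at y ≈ 191.5, with both holes and the corner agreeing, so 26 mm more is needed.

Emit:
step_arm:
  plan:
    - {"x": 0, "y": -0.1, "z": 0, "rx": 0, "ry": 0, "rz": 0}
    - {"x": 0, "y": -0.14, "z": 0, "rx": 0, "ry": 0, "rz": 0}
    - {"x": 0, "y": -0.16, "z": 0, "rx": 0, "ry": 0, "rz": 0}
    - {"x": 0, "y": -0.16, "z": 0, "rx": 0, "ry": 0, "rz": 0}
    - {"x": 0, "y": -0.16, "z": 0, "rx": 0, "ry": 0, "rz": 0}
    - {"x": 0, "y": -0.14, "z": 0, "rx": 0, "ry": 0, "rz": 0}
    - {"x": 0, "y": -0.1, "z": 0, "rx": 0, "ry": 0, "rz": 0}
    - {"x": 0, "y": -0.08, "z": 0, "rx": 0, "ry": 0, "rz": 0}
    - {"x": 0, "y": 0, "z": 0, "rx": 0, "ry": 0, "rz": 0}
    - {"x": 0, "y": 0, "z": 0, "rx": 0, "ry": 0, "rz": 0}

```text
t: 12.12
eef_pos: [576.9, 135.5, 92.0]
tcp_rot: [-3.141, -0.0, 0.104]
ft_force: [0.7, -0.1, -0.1]
opening: 0.005
grip_force: 0.0
```

Emit:
step_arm:
  plan:
    - {"x": 0, "y": 0.4, "z": 0, "rx": 0, "ry": 0, "rz": 0}
    - {"x": 0, "y": 0.6, "z": 0, "rx": 0, "ry": 0, "rz": 0}
    - {"x": 0, "y": 0, "z": -0.8, "rx": 0, "ry": 0, "rz": 0}
    - {"x": 0, "y": 0, "z": -1, "rx": 0, "ry": 0, "rz": 0}
    - {"x": 0, "y": 0, "z": -1, "rx": 0, "ry": 0, "rz": 0}
    - {"x": -1, "y": 0, "z": 0, "rx": 0, "ry": 0, "rz": 0}
    - {"x": -1, "y": 0, "z": 0, "rx": 0, "ry": 0, "rz": 0}
    - {"x": -1, "y": 0, "z": 0, "rx": 0, "ry": 0, "rz": 0}
    - {"x": -1, "y": 0, "z": 0, "rx": 0, "ry": 0, "rz": 0}
    - {"x": 0, "y": 0, "z": 0, "rx": 0, "ry": 0, "rz": 0}

```text
t: 12.95
eef_pos: [476.2, 99.2, 162.0]
tcp_rot: [-3.141, 0.002, 0.104]
ft_force: [1.3, -0.1, 1.2]
opening: 0.007
grip_force: 0.0
```

Run:
```python
from h import *
s=state(); d=s['eef_pos'][:2]-[576.8,-8.4]; print('rest',d@[.9946,.1036],d@[-.1036,.9946],s['eef_pos'])
c=cam('scene'); im=c['image'][165:265,290:400,::-1]
cv2.imwrite('pics/s5.png',cv2.resize(im,None,fx=6,fy=6,interpolation=cv2.INTER_CUBIC))
```

```text
rest -88.94094595156096 117.4456800143324 [476.16815077  99.20126728 162.02786148]
```

View pics/s5.png

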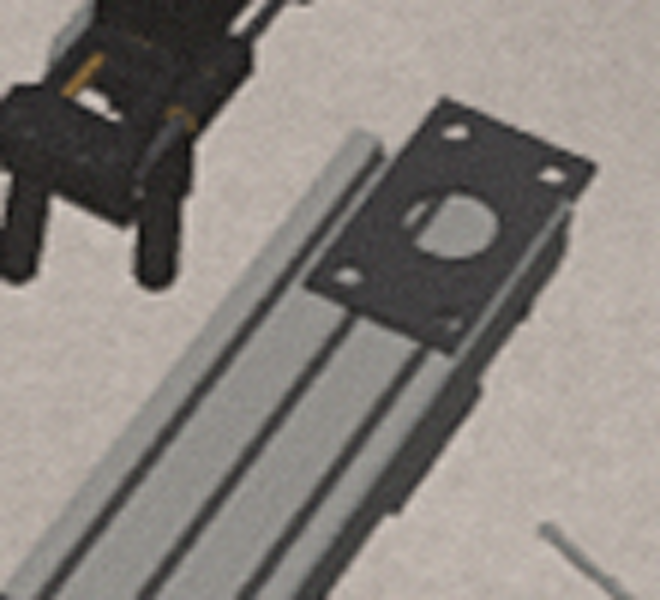

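The plate overhangs the left end, and both outer holes, at (455,130) and (552,175), are clear. Its corners are at (443,97), (597,165), (452,354) and (304,285).

Run:
```python
from h import *
c=cam('scene'); r=[]
for q,z in(((443,97),96),((597,165),96),((452,354),96),((304,285),96),((455,131),96),((552,175),96),((348,276),96),((449,325),96)):
    w=p3(c,(q[0]+.5)/6-.5+290,(q[1]+.5)/6-.5+165,z); d=w[:2]-[576.8,-8.4]; r.append([d@[.9946,.1036],d@[-.1036,.9946]])
r=np.array(r); print(r.round(1),r[:4].mean(0),r[4:].mean(0))
```

```text
[[-31.  287.3]
 [ 57.9 287.8]
 [ 53.6 146.7]
 [-29.6 146.1]
 [-14.5 270.6]
 [ 41.5 270.4]
 [-13.8 162.1]
 [ 43.7 161.3]] [ 12.73248758 216.97644898] [ 14.21682705 216.09436168]
```

Centre is (14, 216.5) and the skew is about 0.01 rad, which is within the limits. I'll finish with one gentle press on the long edge, jaws open, to make sure it is flush.

Emit:
step_arm:
  plan:
    - {"x": 0, "y": -0.8, "z": 0, "rx": 0, "ry": 0, "rz": 0}
    - {"x": 0, "y": -0.8, "z": 0, "rx": 0, "ry": 0, "rz": 0}
    - {"x": 0, "y": -0.8, "z": 0, "rx": 0, "ry": 0, "rz": 0}
    - {"x": 0, "y": -0.8, "z": 0, "rx": 0, "ry": 0, "rz": 0}
    - {"x": 0, "y": -0.74, "z": 0, "rx": 0, "ry": 0, "rz": 0}
    - {"x": 0, "y": 0, "z": 0, "rx": 0, "ry": 0, "rz": 0}
    - {"x": 0, "y": 0, "z": 0, "rx": 0, "ry": 0, "rz": 0}
    - {"x": 0, "y": 0, "z": 0, "rx": 0, "ry": 0, "rz": 0}
    - {"x": 0, "y": 0, "z": 0, "rx": 0, "ry": 0, "rz": 0}
    - {"x": 0, "y": 0, "z": 0, "rx": 0, "ry": 0, "rz": 0}
  jaw: -1

```text
t: 13.88
eef_pos: [470.2, 197.2, 161.8]
tcp_rot: [3.141, -0.0, 0.103]
ft_force: [0.0, 0.7, 0.3]
opening: 0.653
grip_force: 0.0
```

Emit:
step_arm:
  plan:
    - {"x": 0, "y": 0, "z": 0, "rx": 0, "ry": 0, "rz": 0}
    - {"x": 0, "y": 0, "z": 0, "rx": 0, "ry": 0, "rz": 0}
    - {"x": 0, "y": 0, "z": 0, "rx": 0, "ry": 0, "rz": 0}
    - {"x": 0, "y": 0, "z": 0.6, "rx": 0, "ry": 0, "rz": 0}
    - {"x": 0, "y": 0, "z": 0.8, "rx": 0, "ry": 0, "rz": 0}
    - {"x": 0, "y": 0, "z": 0.8, "rx": 0, "ry": 0, "rz": 0}
    - {"x": 0, "y": 0, "z": 0.6, "rx": 0, "ry": 0, "rz": 0}
    - {"x": 0.5, "y": 0, "z": 0, "rx": 0, "ry": 0, "rz": 0}
    - {"x": 0.5, "y": 0, "z": 0, "rx": 0, "ry": 0, "rz": 0}
    - {"x": 0, "y": 0, "z": 0, "rx": 0, "ry": 0, "rz": 0}

```text
t: 14.72
eef_pos: [496.4, 200.6, 91.6]
tcp_rot: [-3.142, -0.001, 0.103]
ft_force: [-0.7, -0.0, -0.6]
opening: 0.999
grip_force: 0.0
```

Emit:
step_arm:
  plan:
    - {"x": 0.12, "y": 0, "z": 0, "rx": 0, "ry": 0, "rz": 0}
    - {"x": 0.12, "y": 0, "z": 0, "rx": 0, "ry": 0, "rz": 0}
    - {"x": 0.12, "y": 0, "z": 0, "rx": 0, "ry": 0, "rz": 0}
    - {"x": 0.12, "y": 0, "z": 0, "rx": 0, "ry": 0, "rz": 0}
    - {"x": 0.12, "y": 0, "z": 0, "rx": 0, "ry": 0, "rz": 0}
    - {"x": 0.12, "y": 0, "z": 0, "rx": 0, "ry": 0, "rz": 0}
    - {"x": 0.04, "y": 0, "z": 0, "rx": 0, "ry": 0, "rz": 0}
    - {"x": 0.04, "y": 0, "z": 0, "rx": 0, "ry": 0, "rz": 0}
    - {"x": 0.04, "y": 0, "z": 0, "rx": 0, "ry": 0, "rz": 0}
    - {"x": 0, "y": 0, "z": 0, "rx": 0, "ry": 0, "rz": 0}

```text
t: 15.55
eef_pos: [511.7, 202.3, 91.6]
tcp_rot: [3.141, 0.009, 0.104]
ft_force: [-17.9, -1.6, 12.1]
opening: 0.995
grip_force: 9.0
```

This is the same hard stop at x = -42.9, so the plate is flush. I'll retract now.

Emit:
step_arm:
  plan:
    - {"x": -0.1, "y": 0, "z": 0, "rx": 0, "ry": 0, "rz": 0}
    - {"x": -0.2, "y": 0, "z": 0, "rx": 0, "ry": 0, "rz": 0}
    - {"x": -0.6, "y": 0, "z": 0, "rx": 0, "ry": 0, "rz": 0}
    - {"x": -0.6, "y": 0, "z": 0, "rx": 0, "ry": 0, "rz": 0}
    - {"x": 0, "y": 0, "z": -1, "rx": 0, "ry": 0, "rz": 0}
    - {"x": 0, "y": 0, "z": -1, "rx": 0, "ry": 0, "rz": 0}
    - {"x": 0, "y": 0.8, "z": -1, "rx": 0, "ry": 0, "rz": 0}
    - {"x": 0, "y": 0.8, "z": -1, "rx": 0, "ry": 0, "rz": 0}
    - {"x": 0, "y": 0.8, "z": 0, "rx": 0, "ry": 0, "rz": 0}
    - {"x": 0, "y": 0, "z": 0, "rx": 0, "ry": 0, "rz": 0}

```text
t: 16.38
eef_pos: [485.3, 137.1, 193.3]
tcp_rot: [3.141, -0.003, 0.102]
ft_force: [-0.9, 0.1, 0.0]
opening: 1.0
grip_force: 0.0
```

Run:
```python
from h import *
c=cam('scene'); im=c['image'][150:345,245:400,::-1]
cv2.imwrite('pics/s6.png',cv2.resize(im,None,fx=3,fy=3,interpolation=cv2.INTER_CUBIC))
```

```text
(no output)
```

View pics/s6.png

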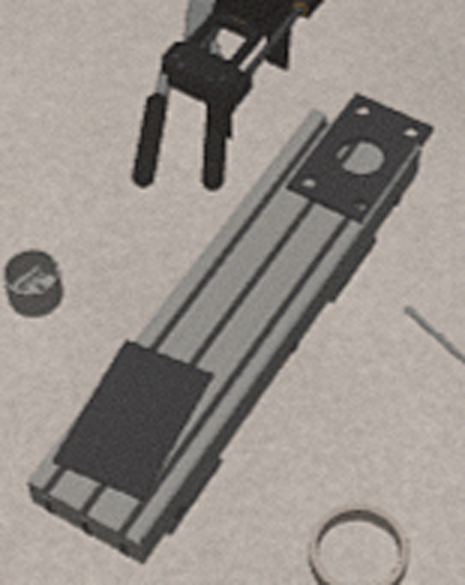

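The plate is flush and overhanging, with its outer holes at (363,112) and (411,131). The plain plate has not moved and the robot is clear.

```bash
python3 -c "
from cell import *
print(job_done())"
```

```text
the job is handed in; nothing more can be done
None
```

I handed the job in at about 16 s of the 54 s allowed, but the hand-in returned no verdict: the drilled plate is flush against the fence, overhanging the left end by about 37 mm with both outer holes clear, and the plain plate still where it was.

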